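# Put away the microscope parts

### The job

Put the loose microscope parts away where each belongs: the large objective upright in the large round well of the holder and the small one upright in the small well, the two filter cubes upright in the square bays of the tray, one in each bay, and the clamp bar lying across both forks of the cradle, about centred endwise. Set every part down gently rather than dropping it, and do not shift the sample dish or the aligned stage.

Things in the scene. Friction and masses are not known exactly. Their poses are not given: they have to be found in the camera images.
- objective_large: The large microscope objective: a turned steel barrel with dark bands, diameter 38 mm, 62 mm tall, standing on its threaded end (foot diameter 30 for the lowest 6 mm). The barrel is straight from 7 to 46 above the foot, then tapers to diameter 24 at the lens on top. Loose, 0.18 to 0.35 kg. Origin: centre of its foot; z up along its axis.
- objective_small: The small microscope objective: like the large one but slimmer and shorter: diameter 28 mm, 54 mm tall (foot diameter 20; straight from 7 to 46 above the foot, then tapering to diameter 17). Loose, 0.1 to 0.21 kg. Origin: centre of its foot; z up along its axis.
- cube_a: One of two alike filter cubes: an upright black block 40 x 40 mm and 50 mm tall, with round amber windows in three of its sides and a narrow metal plate on top. Loose, 0.08 to 0.17 kg. Origin: centre of its underside; z up, x and y square to its sides.
- cube_b: The other filter cube, alike in all: 40 x 40 mm, 50 mm tall. Origin: centre of its underside; z up, x and y square to its sides.
- clamp_bar: The clamp bar: a flat aluminium bar, 110 mm long (its x), 20 mm wide (its y), 16 mm high, with a dark bolt hole near each end, lying on the bench. Loose, 0.07 to 0.13 kg. Origin: centre of its underside; z up.
- objective_holder: Objective holder: fixed grey block 76 (x) by 160 (y) mm, 24 high, with two round wells 18 deep (floors 6 above the bench): the large well, diameter 56, centred at y = +42 mm in its frame, for the large objective; the small well, diameter 46, at y = -42, for the small one. Origin: centre of its underside; z up. Turned at most 0.4 rad.
- cube_tray: Cube tray: fixed low white tray 68 (x) by 132 (y) mm, 16 high, walls 4 thick, floor 4 above the bench, parted by a wall into two square bays, 60 by 60, centred at y = +32 and y = -32 mm in its frame. A cube stands in each. Origin: centre of its underside; z up. Turned at most 0.4 rad.
- bar_cradle: Bar cradle: fixed dark steel base 70 (x) by 100 (y) mm, 6 thick, with U-shaped forks at y = +38 and -38 (each 8 thick along y). Fork seats are 24 above the bench; prongs rise to 38, leaving 36 free between them along x. The bar lies across both forks, along the cradle's y; between the forks 68 is free for fingers. Origin: centre of its underside; z up. Turned at most 0.4 rad.
- stage: Not to be moved: an aligned three-axis stage, a stack of dark and aluminium blocks on a base 90 x 90 mm, 76 mm tall, with two red-knobbed micrometers that reach 67 mm from its centre towards its -x and -y. Stands loose (0.95 kg) in the row of the holder, tray and cradle. Origin: centre of its underside.
- dish: Not to be moved: a small clear sample dish with a white rim and an amber sample, diameter 44 mm, 12 mm high, loose and light, between the parts to be put away. Origin: centre of its underside.
There are look-alikes about, which are no part of the job. Of the things that look like the clamp_bar, the smallest one is meant.

How it is judged (in metres and radians):
At the end, for the whole second after the job is handed in: Objectives on the floors of their own wells (12 mm each way); one cube on the floor of each tray bay (15 mm each way); bar down on both forks (12 mm sideways, 20 mm endwise, 0.25 rad), underside 19-29 mm above the bench; all upright within 0.15 rad and at rest (under 0.02 m/s) (x of objective_large in the frame of objective_holder between -0.012 and 0.012 m and y of objective_large in the frame of objective_holder between 0.03 and 0.054 m and z of each of objective_large, objective_small in the frame of objective_holder below 0.011 m and x of objective_small in the frame of objective_holder between -0.012 and 0.012 m and y of objective_small in the frame of objective_holder between -0.054 and -0.03 m and ((x of cube_a in the frame of cube_tray between -0.015 and 0.015 m and y of cube_a in the frame of cube_tray between 0.017 and 0.047 m and z of each of cube_a, cube_b in the frame of cube_tray below 0.009 m and x of cube_b in the frame of cube_tray between -0.015 and 0.015 m and y of cube_b in the frame of cube_tray between -0.047 and -0.017 m) or (x of cube_a in the frame of cube_tray between -0.015 and 0.015 m and y of cube_a in the frame of cube_tray between -0.047 and -0.017 m and z of each of cube_a, cube_b in the frame of cube_tray below 0.009 m and x of cube_b in the frame of cube_tray between -0.015 and 0.015 m and y of cube_b in the frame of cube_tray between 0.017 and 0.047 m)) and x of clamp_bar in the frame of bar_cradle between -0.012 and 0.012 m and y of clamp_bar in the frame of bar_cradle between -0.02 and 0.02 m and z of clamp_bar in the frame of bar_cradle between 0.019 and 0.029 m and angle between the x axis of clamp_bar and the y axis of bar_cradle, either way round below 0.25 rad and angle between each of objective_large, objective_small, cube_a, cube_b, clamp_bar's own z axis and vertical below 0.15 rad and linear speed of each of objective_large, objective_small, cube_a, cube_b, clamp_bar below 0.02 m/s); the robot touches nothing.
It fails at once if the aligned stage is shifted by more than 10 mm (distance of stage from where it was at the start of the episode above 0.01 m).
It fails at once if the sample dish is shifted by more than 15 mm (distance of dish from where it was at the start of the episode above 0.015 m).
It fails at once if a part moves faster than 0.65 m/s while the fingers do not hold it (dropped from more than about 20 mm, or thrown) ((linear speed of objective_large above 0.65 m/s and contact force between the fingers and objective_large below 0.05 N) or (linear speed of objective_small above 0.65 m/s and contact force between the fingers and objective_small below 0.05 N) or (linear speed of cube_a above 0.65 m/s and contact force between the fingers and cube_a below 0.05 N) or (linear speed of cube_b above 0.65 m/s and contact force between the fingers and cube_b below 0.05 N) or (linear speed of clamp_bar above 0.65 m/s and contact force between the fingers and clamp_bar below 0.05 N)).
It also fails if it takes over 112 s, if anything falls off the work surface, if the arm or the gripper's body presses on something with over 40 N, if the wrist force passes 120 N, or if a joint passes its speed limit or range.

### The arm

A 7-joint arm with a two-finger parallel gripper is mounted at the origin on the work surface. World frame = base frame: x ahead of the robot, y to its left, z up, the work surface at z = 0. Lengths are in mm, angles in rad, forces in N, time in s.
With the tool pointing down it reaches from about 400 to 850 mm from the base axis. Payload 4.5 kg.
Tool frame: the origin (TCP) lies between the finger pads; the fingertips stand 25 mm ahead of it and the grasp point (between the pads) lies 6 mm ahead of it; z points along the fingers, y is the line along which they close (so a half turn about z gives the same grasp; the last joint's range is limited). The gripper opens to 85 mm and grips with 20 to 120 N. Pads are 22 mm wide; open, the fingers measure 114 mm over their backs; the gripper's body (76 mm by 85 mm) begins 54 mm behind the grasp point. The pads swing forward as they close: fully open they stand 13 mm farther back than shut.
Start: joints at [-1.122, 0.689, -0.195, 1.565, 0.157, 0.902, -0.215], TCP at [251.863, 572.029, 256.317] pointing down, gripper open.
Joint ranges: [-3.01, 3.01], [-0.46, 2.08], [-1.47, 1.51], [0.13, 2.56], [-1, 4.14], [0.04, 2.09], [-2.66, 2.66]. Speed limits (rad/s): [2.57, 2.57, 3.14, 3.14, 3.14, 3.14, 3.14].

### API

Orientations are given as a 3x3 rotation matrix whose columns are the frame's x, y, z axes.
In Python, from bench import monitor, imaging, bot gives the robot as it stands. The module is installed in compiled form; this text tells all that it offers.
- The arm moves only by the shell command python3 -m creep 'ROWS' [FORCE]. ROWS is JSON, a list that holds one entry, the list of rows, each a list of 7 numbers: the turn, a rotation vector about the tool's x, y, z in rad, then the shift along the tool's x, y, z in mm, then the opening, from 0 (shut) to 1 (fully open). In form: [[[wx, wy, wz, x, y, z, grip], ...]]. A call has 1 to 20 rows; each row is the pose to reach, as a shift and turn from the pose commanded when the call began, along the tool's axes at that moment; what a row does not reach only later rows make up. A row lasts 1/8 s, in which the tool goes at most 62.5 mm and 10.7 degrees, less where a joint would pass 70% of its speed; a pose out of reach is approached as far as the arm can. A call with a gripper value outside its range is refused whole. The fingers move at their own pace and stop on an object; FORCE is the grip in N (left out, the last holds). Time passes only in rows, so rows that repeat a pose let the fingers close. It gives the time, the measured TCP pose, the force, the opening and the grip force at its end, in the units of the state.
- monitor.sense(): the state, without advancing time (a new reading comes with each control period).
- imaging.capture(name): name is "scene" or "side" or "wrist"; returns (picture, depth): 480x640x3 uint8, blue, green, red; 480x640 float32, mm along the optical axis (not along the pixel's ray), 0 where there is no reading.
- imaging.camera_info(name): a dict with "K" (3x3 intrinsics, pixels), "k1" (the pictures are not rectified: a ray, as slopes to the right and down, at radius r is drawn at 1 + k1 r^2 times it, then the intrinsics apply), "T" (4x4, takes a point from camera to world coordinates); the wrist camera has in their place "mount" (4x4, takes a point from camera to tool coordinates, whose origin is the TCP and whose axes are the flange's). Camera axes: x right, y down, z forward; pixel columns grow to the right and rows downward; lengths in mm; the calibration is good to about 2 mm. A picture is of the moment at which its call begins: read the wrist's pose just before it. camera_info takes no time and is no camera call.
- bot.job_done(): hands the job in; it is judged then, once.
The state is a dict: "t": time; "q": joint angles; "joint_vel": joint speeds; "joint_efforts": joint torques, N m; "tool_pos": TCP position; "ee_rot": TCP orientation; "ft_force": force on the tool from outside, world axes, zero at the start; "moment": the same for the moment, N m; "gripper_width": finger opening in mm; "grasp_force": force on a finger pad.
Only numpy, scipy, OpenCV 4.12 (cv2) and the standard library are available. Lean on these libraries where they do the work, as an engineer would, in place of code of your own. Each camera call takes 0.05 s, during which the arm holds its last target. There are 200 camera calls.

## Working session

There is one attempt and no reset: what is moved stays moved. The work goes in short steps, Python scripts to look and compute and a shell command to move; the robot and the scene stay as the last step left them, time stands still between calls to the robot, and variables do not carry over. Pictures are saved under pics/ and viewed, at most 14 in all, crops included, and the job is handed in when it is done.

```bash
mkdir -p pics; python3 - <<'E'
from bench import monitor, imaging, bot
import cv2,numpy as np
s=monitor.sense(); print(s['t'],s['tool_pos'],np.round(s['ee_rot'],3).tolist(),s['gripper_width'])
for n in ['scene','side']:
    p,d=imaging.capture(n); cv2.imwrite(f'pics/{n}0.png',p); np.savez(f'{n}0.npz',p=p,d=d)
    i=imaging.camera_info(n); print(n,np.round(i['K'],1).tolist(),i['k1'],np.round(i['T'],3).tolist())
print(imaging.camera_info('wrist'))
E
```

```text
0.0 [251.66681979 571.41635298 255.44563798] [[-0.915, 0.403, -0.001], [0.403, 0.915, -0.002], [-0.0, -0.002, -1.0]] 85.3175619390365
scene [[528.8, 0.0, 316.1], [0.0, 528.8, 235.0], [0.0, 0.0, 1.0]] -0.15514940416030368 [[0.771, 0.32, -0.55, 1147.012], [0.636, -0.42, 0.647, -877.308], [-0.024, -0.849, -0.527, 741.598], [0.0, 0.0, 0.0, 1.0]]
side [[433.6, 0.0, 314.5], [0.0, 433.6, 237.9], [0.0, 0.0, 1.0]] -0.0701628678642648 [[-0.997, -0.05, 0.058, 384.822], [-0.077, 0.568, -0.819, 653.478], [0.008, -0.821, -0.57, 524.414], [0.0, 0.0, 0.0, 1.0]]
{'K': array([[400.96759156,   0.        , 328.42700014],
       [  0.        , 400.96759156, 234.21203197],
       [  0.        ,   0.        ,   1.        ]]), 'k1': -0.047654405189361225, 'mount': array([[-3.81958078e-04, -9.47094153e-01, -3.20955634e-01,
         8.10260479e+01],
       [ 9.99999702e-01, -5.77253272e-04,  5.13327132e-04,
         3.71146920e-01],
       [-6.71441815e-04, -3.20955342e-01,  9.47094091e-01,
        -1.16853573e+02],
       [ 0.00000000e+00,  0.00000000e+00,  0.00000000e+00,
         1.00000000e+00]])}
```

View pics/scene0.png

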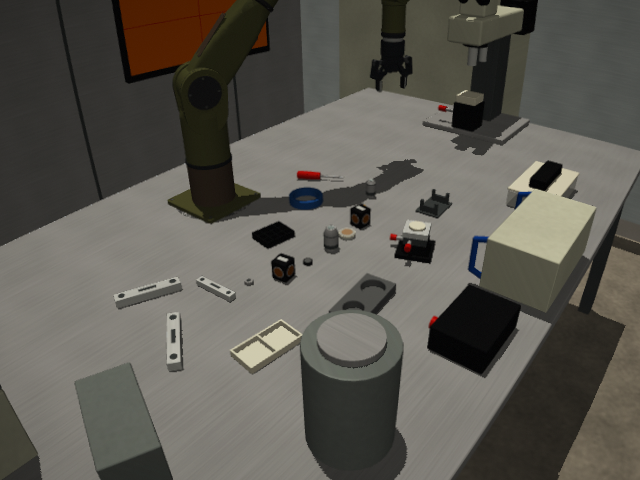

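View pics/side0.png

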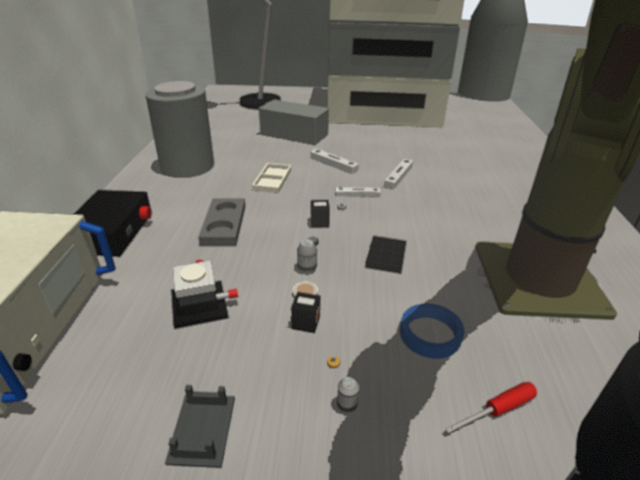

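The scene view shows three bars at (148,291), (174,341) and (216,288). The last one looks smallest. Objectives are at (331,237) large and (370,187) small, cubes at (283,267) and (360,215), the dish at (346,233). The holder is at (363,298), tray (267,344), cradle (434,203) and stage (416,240). Look-alikes are the black pad (273,234), the black box (475,325), the small black cap (308,261) and the nuts. Next I measure from depth.

```bash
cat > h.py <<'E'
import numpy as np,cv2
from bench import monitor, imaging
def cloud(name,d,T=None):
    i=imaging.camera_info(name); K=i['K']; k=i['k1']; T=i['T'] if T is None else T
    v,u=np.mgrid[0:480,0:640]; x=(u-K[0,2])/K[0,0]; y=(v-K[1,2])/K[1,1]
    a,b=x.copy(),y.copy()
    for _ in range(8):
        f=1+k*(a*a+b*b); a,b=x/f,y/f
    P=np.stack([a*d,b*d,d],-1)@T[:3,:3].T+T[:3,3]
    P[d<=0]=np.nan
    return P
def wrist():
    s=monitor.sense(); p,d=imaging.capture('wrist')
    A=np.eye(4); A[:3,:3]=s['ee_rot']; A[:3,3]=s['tool_pos']
    return p,d,cloud('wrist',d,A@imaging.camera_info('wrist')['mount'])
X0,X1,Y0,Y1,R=250,950,-560,560,1.5   # top map: row = (X1-x)/R, col=(Y1-y)/R
def topmap(P,p,zmax=150):
    H=np.full((int((X1-X0)/R),int((Y1-Y0)/R)),np.nan); C=np.zeros(H.shape+(3,),np.uint8)
    m=np.isfinite(P[...,2])&(P[...,2]<zmax); q=P[m]; c=p[m]; o=np.argsort(q[:,2]); q=q[o]; c=c[o]
    r=((X1-q[:,0])/R).astype(int); l=((Y1-q[:,1])/R).astype(int)
    k=(r>=0)&(r<H.shape[0])&(l>=0)&(l<H.shape[1])
    H[r[k],l[k]]=q[k,2]; C[r[k],l[k]]=c[k]
    return H,C
def blobs(P,lo=5,zmax=150,ext=(X0,X1,Y0,Y1)):
    "connected components in image of points above lo"
    z=P[...,2]; m=(z>lo)&(z<zmax)&(P[...,0]>ext[0])&(P[...,0]<ext[1])&(P[...,1]>ext[2])&(P[...,1]<ext[3])
    n,L=cv2.connectedComponents(m.astype(np.uint8),connectivity=4)
    out=[]
    for k in range(1,n):
        q=P[L==k]
        if len(q)<25: continue
        v,u=np.nonzero(L==k)
        out.append((u.mean(),v.mean(),q))
    return out
E
python3 - <<'E'
from h import *
for n in ['scene','side']:
    f=np.load(n+'0.npz'); P=cloud(n,f['d'])
    z=P[...,2]; m=(abs(z)<15)&(P[...,0]>300)&(P[...,0]<800)&(abs(P[...,1])<400); print(n,'bench z',np.nanmedian(z[m]))
    for u,v,q in blobs(P):
        t=q[q[:,2]>np.percentile(q[:,2],97)-6]
        r=cv2.minAreaRect(q[:,:2].astype(np.float32)); rt=cv2.minAreaRect(t[:,:2].astype(np.float32))
        print((int(u),int(v)),len(q),'h',q[:,2].max().round(),'all',np.round(r[0]),np.round(r[1]),round(r[2]),'top',np.round(rt[0]),np.round(rt[1]),round(rt[2]))
    H,C=topmap(P,p:=f['p']); cv2.imwrite(f'pics/top_{n}.png',C)
E
```

```text
scene bench z 1.4801623693704187
(523, 239) 7666 h 148.0 all [833. 312.] [236. 505.] 3 top [882. 218.] [135. 304.] 0
(370, 187) 136 h 57.0 all [366. 296.] [27. 27.] 88 top [363. 297.] [18. 27.] 35
(434, 204) 501 h 42.0 all [550. 365.] [ 70. 137.] 4 top [550. 349.] [54. 87.] 3
(312, 201) 182 h 27.0 all [266. 155.] [32. 92.] 0 top [266. 157.] [32. 87.] 0
(360, 215) 391 h 53.0 all [425. 182.] [ 51. 131.] 17 top [435. 147.] [45. 42.] 80
(414, 241) 1300 h 80.0 all [608. 111.] [123. 123.] 21 top [621. 121.] [62. 62.] 22
(273, 233) 649 h 23.0 all [291. -45.] [95. 78.] 80 top [291. -45.] [94. 78.] 80
(336, 235) 493 h 66.0 all [436.  38.] [ 88. 113.] 24 top [446.   5.] [26. 27.] 32
(283, 266) 537 h 55.0 all [ 432. -160.] [45. 46.] 7 top [ 432. -158.] [43. 41.] 5
(307, 260) 55 h 12.0 all [441. -82.] [23. 24.] 4 top [441. -82.] [23. 24.] 4
(366, 294) 1485 h 29.0 all [ 641. -129.] [ 79. 162.] 6 top [ 641. -129.] [ 78. 162.] 6
(215, 287) 392 h 21.0 all [ 347. -299.] [111.  24.] 4 top [ 347. -299.] [110.  24.] 4
(167, 286) 298 h 27.0 all [ 265. -372.] [73. 31.] 90 top [ 263. -370.] [68. 27.] 90
(2
[... 1344 characters left out ...]
[ 386. -227.] [20. 19.] 87 top [ 386. -227.] [20. 19.] 87
(386, 252) 1083 h 21.0 all [291. -45.] [94. 70.] 80 top [291. -45.] [94. 70.] 80
(307, 254) 621 h 66.0 all [445. -32.] [118.  36.] 90 top [446.   7.] [24. 25.] 89
(197, 294) 3021 h 80.0 all [616. 113.] [113. 113.] 24 top [622. 126.] [61. 62.] 22
(305, 306) 1276 h 54.0 all [437. 114.] [ 47. 119.] 5 top [434. 149.] [41. 40.] 81
(410, 330) 625 h 27.0 all [266. 159.] [32. 92.] 0 top [266. 158.] [91. 31.] 90
(333, 360) 123 h 19.0 all [385. 230.] [18. 20.] 7 top [385. 229.] [4. 6.] 4
(347, 394) 667 h 58.0 all [364. 303.] [28. 26.] 1 top [364. 303.] [22. 22.] 89
(200, 428) 4032 h 42.0 all [551. 353.] [ 71. 102.] 3 top [551. 352.] [52. 86.] 3
```

Depth gives consistent poses from both cameras. Bar candidates: (216,288) is 110×~22×~18 mm, (174,341) is 155×29×25 mm, and (148,291) is over 73 mm cut off, 28 wide and 25 high. The first matches the clamp bar. I'll check it in one close crop, and locate the dish, the wells and the square orientations.

```bash
python3 - <<'E'
from h import *
S={n:(lambda f:(f['p'],cloud(n,f['d'])))(np.load(n+'0.npz')) for n in ['scene','side']}
p=S['scene'][0]
a=cv2.resize(p[255:375,95:305],None,fx=3.7,fy=3.7,interpolation=cv2.INTER_CUBIC)[:300*2]
cv2.imwrite('pics/crop1.png',a[:600,:800])
for n,(p,P) in S.items():
    x,y,z=np.moveaxis(P,-1,0)
    m=(z>8)&(z<18)&(abs(x-440)<50)&(y>25)&(y<125); q=P[m]; print(n,'dish',len(q),q[:,:2].min(0),q[:,:2].max(0))
    # well floors & bay floors: points below top inside
    m=(abs(x-642)<45)&(abs(y+129)<90)&(z<17); m&=(abs((x-642)*np.cos(.1)+(y+129)*np.sin(.1))<33)&(abs(y+129)<72); q=P[m]
    for sgn in (1,-1):
        w=q[(q[:,1]+129)*sgn>0]; 
        if len(w)>5: print(n,'well',sgn,len(w),w.mean(0).round(),w.min(0).round(),w.max(0).round())
    # cube tops orientation, big rect
    for nm,c in dict(cA=(434,148),cB=(432,-158)).items():
        m=(np.hypot(x-c[0],y-c[1])<35)&(z>46); q=P[m]; print(nm,len(q),cv2.minAreaRect(q[:,:2].astype(np.float32)),q[:,2].mean())
    m=(np.hypot(x-551,y-352)<75)&(z>30)&(z<45);q=P[m]
    print('prongs',[ (len(w),w.mean(0).round(1).tolist()) for sx in (1,-1) for sy in (1,-1) for w in [q[((q[:,0]-551)*sx>0)&((q[:,1]-352)*sy>0)]]])
    m=(np.hypot(x-347,y+298)<75)&(z>12);q=P[m]; print('bar',cv2.minAreaRect(q[:,:2].astype(np.float32)),q[:,2].mean())
E
```

```text
scene dish 141 [418.60743502  54.6111945 ] [463.05725508 124.87099027]
scene well 1 229 [628. -77.   9.] [608. -99.   3.] [654. -58.  17.]
scene well -1 101 [ 634. -157.   10.] [ 619. -178.    4.] [ 658. -148.   17.]
cA 126 ((435.22271728515625, 146.72377014160156), (44.554813385009766, 41.68592071533203), 79.85464477539062) 49.72526145918736
cB 211 ((431.2178039550781, -158.42071533203125), (44.783958435058594, 41.33978271484375), 4.513462066650391) 51.118764348271405
prongs [(13, [570.1, 386.3, 36.3]), (16, [575.6, 314.8, 35.1]), (15, [526.4, 386.9, 35.2]), (16, [530.0, 311.1, 35.2])]
bar ((345.21221923828125, -275.2041931152344), (110.2457504272461, 71.23664093017578), 3.817697525024414) 16.846618591916663
side dish 253 [420.14335419  25.11180892] [463.84032896  92.340858  ]
side well 1 222 [ 645. -106.   10.] [ 616. -119.    6.] [667. -87.  17.]
side well -1 105 [ 651. -190.   11.] [ 629. -199.    5.] [ 669. -172.   17.]
cA 484 ((434.2536315917969, 148.86727905273438), (41.10612869262695, 40.054298400878906), 81.42713165283203) 50.9091305003563
cB 204 ((431.5923156738281, -157.76426696777344), (38.782833099365234, 43.12617111206055), 4.7914838790893555) 50.71805556132393
prongs [(77, [570.2, 392.6, 36.5]), (68, [574.2, 316.6, 37.0]), (90, [526.7, 390.1, 36.6]), (62, [530.8, 314.1, 36.7])]
bar ((346.15728759765625, -296.3009033203125), (108.90399932861328, 26.29349136352539), 2.2299492359161377) 16.290142872737626
```

View pics/crop1.png

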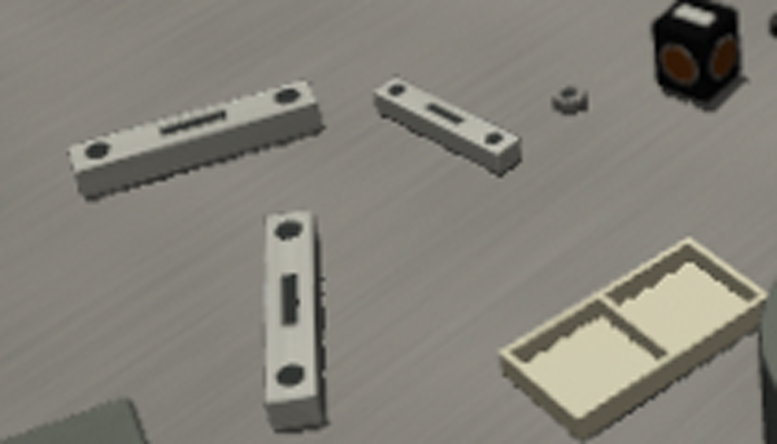

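The crop shows the smallest bar at crop (447,128), full frame (216,290). The other two, at crop (195,140) and (290,320), are clearly larger, so the choice holds. The dish is at about (441,73). First I move above the small objective.

```bash
cat >> h.py <<'E'
def rows(*wps):
    "wps: (x,y,z,phi_deg of tool y) -> rows relative to measured pose"
    from scipy.spatial.transform import Rotation as Rn
    s=monitor.sense(); R=np.array(s['ee_rot']); p=np.array(s['tool_pos'])
    y=R[:,1]; print('t %.2f'%s['t'],'pos',p.round(1),'phi %.1f'%np.degrees(np.arctan2(y[1],y[0])),'w %.1f'%s['gripper_width'],'gf %.1f'%s['grasp_force'],'F',np.round(s['ft_force'],1))
    for (X,Y,Z,ph) in wps:
        c,n=np.cos(np.radians(ph)),np.sin(np.radians(ph))
        yy=np.array([c,n,0]); zz=np.array([0,0,-1.]); T=np.stack([np.cross(yy,zz),yy,zz],1)
        w=Rn.from_matrix(R.T@T).as_rotvec(); d=R.T@(np.array([X,Y,Z])-p)
        print((X,Y,Z,ph),'->',np.round(w,3).tolist(),np.round(d,1).tolist(),'n=%.1f'%max(np.linalg.norm(d)/62.5,np.degrees(np.linalg.norm(w))/10.7))
E
python3 -c "
from h import *
rows((365,300,150,30))"
```

```text
t 0.10 pos [251.7 571.5 255.6] phi 66.2 w 85.3 gf 0.0 F [-1.   0.3 -0.5]
(365, 300, 150, 30) -> [-0.002, 0.001, 0.632] [-213.1, -202.6, 105.9] n=5.0
```

```bash
python3 -m creep '[[[0,0,0.632,-213,-202.5,106,1],[0,0,0.632,-213,-202.5,106,1],[0,0,0.632,-213,-202.5,106,1],[0,0,0.632,-213,-202.5,106,1],[0,0,0.632,-213,-202.5,106,1],[0,0,0.632,-213,-202.5,106,1],[0,0,0.632,-213,-202.5,106,1]]]' 40; python3 - <<'E'
from h import *
p,d,P=wrist(); cv2.imwrite('pics/w1.png',p)
x,y,z=np.moveaxis(P,-1,0); m=np.hypot(x-365,y-300)<40
print('bench',np.nanmedian(z[(z<12)&(z>-12)]))
for lo,hi in((46,60),(15,45)):
    q=P[m&(z>lo)&(z<hi)]; print(len(q),q.min(0),q.max(0),q.mean(0)) if len(q) else 0
rows((365,300,100,30),(365,300,45,30))
E
```

```text
t: 0.98
tool_pos: [365.3, 301.5, 150.2]
ee_rot: [[-0.5, 0.866, -0.0], [0.866, 0.5, 0.001], [0.001, 0.0, -1.0]]
ft_force: [-0.3, 0.5, 0.5]
gripper_width: 85.4
grasp_force: 0.0
bench -0.7005548857756878
1498 [352.01848231 287.62477755  46.01221438] [378.96593547 314.67500828  55.59080574] [364.4125145  302.80879774  51.25061531]
654 [351.27650926 287.01062722  15.01948078] [379.6943987  315.54349103  44.98619548] [360.4762452  309.71811022  31.41365125]
t 1.02 pos [365.  302.5 150.5] phi 30.1 w 85.5 gf 0.0 F [0.3 0.3 0.1]
(365, 300, 100, 30) -> [0.001, -0.001, 0.002] [-2.2, -1.3, 50.5] n=0.8
(365, 300, 45, 30) -> [0.001, -0.001, 0.002] [-2.3, -1.3, 105.5] n=1.7
```

View pics/w1.png

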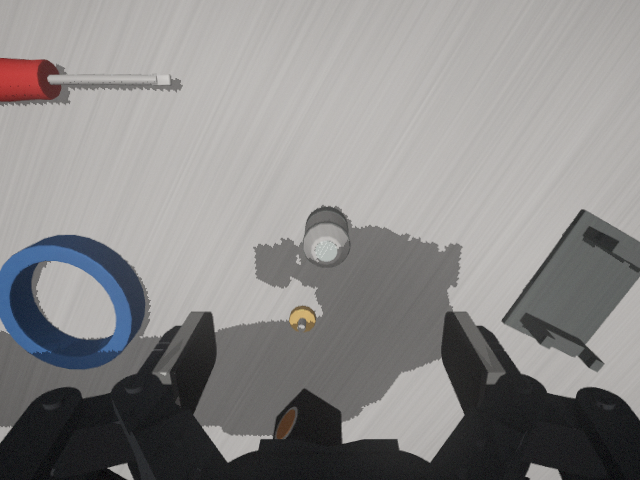

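The wrist view shows the small objective at (326,238), centred between the fingers and measuring 27 mm wide at (365,301). I descend and grip.

```bash
python3 -m creep '[[[0,0,0,0,0,50,1],[0,0,0,0,0,95,1],[0,0,0,0,0,105,1],[0,0,0,0,0,105,0.6],[0,0,0,0,0,105,0],[0,0,0,0,0,105,0],[0,0,0,0,0,105,0],[0,0,0,0,0,105,0],[0,0,0,0,0,105,0]]]' 40; python3 - <<'E'
from h import *
rows((367,302,130,30),(645,-170,130,30))
E
```

```text
t: 2.15
tool_pos: [365.6, 301.3, 46.5]
ee_rot: [[-0.5, 0.866, 0.001], [0.866, 0.5, 0.002], [0.001, 0.002, -1.0]]
ft_force: [-0.2, -0.1, 7.9]
gripper_width: 26.8
grasp_force: 39.7
t 2.15 pos [365.6 301.3  46.5] phi 30.0 w 26.8 gf 39.7 F [-0.2 -0.1  7.9]
(367, 302, 130, 30) -> [0.002, -0.001, 0.0] [-0.0, 1.7, -83.5] n=1.3
(645, -170, 130, 30) -> [0.002, -0.001, 0.0] [-547.8, 6.3, -83.8] n=8.9
```

```bash
python3 -m creep '[[[0,0,0,0,2,-45,0],[0,0,0,0,2,-94,0],[0,0,0,-548,6,-94,0],[0,0,0,-548,6,-94,0],[0,0,0,-548,6,-94,0],[0,0,0,-548,6,-94,0],[0,0,0,-548,6,-94,0],[0,0,0,-548,6,-94,0],[0,0,0,-548,6,-94,0],[0,0,0,-548,6,-94,0],[0,0,0,-548,6,-94,0],[0,0,0,-548,6,-94,0],[0,0,0,-548,6,-94,0]]]'; python3 - <<'E'
from h import *
p,d,P=wrist(); cv2.imwrite('pics/w2.png',p)
H,C=topmap(P,p); np.save('w2.npy',P)
x,y,z=np.moveaxis(P,-1,0)
print('bench',np.nanmedian(z[(z<5)&(z>-8)]))
m=(abs(x-642)<60)&(abs(y+129)<100)&(z>20)&(z<30); print(m.sum(),cv2.minAreaRect(P[m][:,:2].astype(np.float32)),np.median(z[m]))
rows((646.4,-171,140,30),(646.4,-171,53,30))
E
```

```text
t: 3.78
tool_pos: [643.8, -169.8, 139.1]
ee_rot: [[-0.5, 0.866, -0.001], [0.866, 0.5, 0.001], [0.002, -0.0, -1.0]]
ft_force: [-0.1, 0.8, -2.1]
gripper_width: 26.6
grasp_force: 40.0
bench -0.7091482638609818
21353 ((643.7100219726562, -130.95791625976562), (76.72750091552734, 161.13926696777344), 5.009673118591309) 23.278711379253934
t 3.83 pos [ 643.8 -168.8  139.2] phi 30.1 w 26.6 gf 40.0 F [ 0.1  0.6 -2.2]
(646.4, -171, 140, 30) -> [-0.0, -0.002, 0.002] [-3.2, 1.1, -0.8] n=0.1
(646.4, -171, 53, 30) -> [-0.0, -0.002, 0.002] [-3.4, 1.2, 86.2] n=1.4
```

View pics/w2.png

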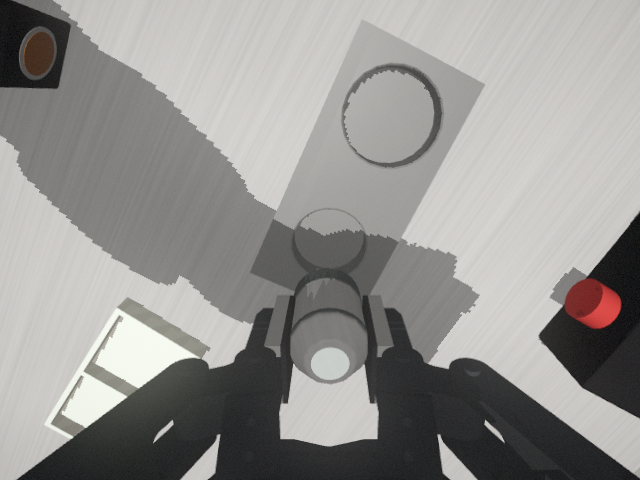

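The small well is at (330,240) and the large well at (392,115), with the holder refined to (643.5,-130.5) and yaw 5°. The objective hangs straight in the fingers. I lower it into the small well.

```bash
python3 -m creep '[[[0,0,0,-5,1,0,0],[0,0,0,-5,1,40,0],[0,0,0,-5,1,60,0],[0,0,0,-5,1,72,0],[0,0,0,-5,1,79,0],[0,0,0,-5,1,83,0],[0,0,0,-5,1,86,0],[0,0,0,-5,1,86,0],[0,0,0,-5,1,86,0]]]'; python3 -c "
from h import *
rows((647,-172,53,30),(647,-172,140,30))"
```

```text
t: 4.95
tool_pos: [648.2, -174.5, 53.7]
ee_rot: [[-0.5, 0.866, 0.001], [0.866, 0.5, -0.0], [-0.0, 0.001, -1.0]]
ft_force: [0.1, -0.5, -2.0]
gripper_width: 26.7
grasp_force: 40.0
t 4.95 pos [ 648.2 -174.5   53.7] phi 30.0 w 26.7 gf 40.0 F [ 0.1 -0.5 -2. ]
(647, -172, 53, 30) -> [0.001, 0.0, 0.0] [2.8, 0.2, 0.7] n=0.0
(647, -172, 140, 30) -> [0.001, 0.0, 0.0] [2.7, 0.2, -86.3] n=1.4
```

```bash
python3 -m creep '[[[0,0,0,2.5,0,0.5,0],[0,0,0,2.5,0,1,0],[0,0,0,2.5,0,1.5,0],[0,0,0,2.5,0,2,0],[0,0,0,2.5,0,2,0]]]'
```

```text
t: 5.58
tool_pos: [646.8, -172.1, 52.7]
ee_rot: [[-0.5, 0.866, 0.0], [0.866, 0.5, -0.0], [-0.0, 0.0, -1.0]]
ft_force: [-3.9, 0.7, 8.3]
gripper_width: 26.7
grasp_force: 41.2
```

```bash
python3 -m creep '[[[0,0,0,0,0,0,0.4],[0,0,0,0,0,0,0.6],[0,0,0,0,0,0,0.7],[0,0,0,0,0,0,0.7],[0,0,0,0,0,-20,0.7],[0,0,0,0,0,-60,0.8],[0,0,0,0,0,-100,1]]]'; python3 -c "
from h import *
rows((446,6,155,0))"
```

```text
t: 6.45
tool_pos: [646.9, -172.2, 153.6]
ee_rot: [[-0.5, 0.866, 0.001], [0.866, 0.5, 0.0], [-0.0, 0.001, -1.0]]
ft_force: [1.0, -1.0, 0.5]
gripper_width: 83.9
grasp_force: 0.0
t 6.45 pos [ 646.9 -172.2  153.6] phi 30.0 w 83.9 gf 0.0 F [ 1.  -1.   0.5]
(446, 6, 155, 0) -> [0.001, 0.0, 0.524] [254.9, -84.8, -1.6] n=4.3
```

```bash
python3 -m creep '[[[0,0,0.524,255,-85,-2,1],[0,0,0.524,255,-85,-2,1],[0,0,0.524,255,-85,-2,1],[0,0,0.524,255,-85,-2,1],[0,0,0.524,255,-85,-2,1],[0,0,0.524,255,-85,-2,1],[0,0,0.524,255,-85,-2,1],[0,0,0.524,255,-85,-2,1]]]' 40; python3 - <<'E'
from h import *
p,d,P=wrist(); cv2.imwrite('pics/w3.png',p)
x,y,z=np.moveaxis(P,-1,0)
for lo,hi in((55,70),(10,45)):
    m=(np.hypot(x-446,y-6)<32)&(z>lo)&(z<hi); q=P[m]; print('obj',len(q),q.min(0),q.max(0))
m=(np.hypot(x-441,y-73)<40)&(z>5)&(z<20)&(y>35); q=P[m]; print('dish',len(q),cv2.minEnclosingCircle(q[:,:2].astype(np.float32)))
m=(np.hypot(x-646.9,y+172)<35)&(z>26)&(z<70); q=P[m]; print('small placed',len(q),q.min(0) if len(q) else 0,q.max(0) if len(q) else 0)
rows((446,6,46,0))
E
```

```text
t: 7.45
tool_pos: [446.9, 5.0, 153.5]
ee_rot: [[0.002, 1.0, 0.002], [1.0, -0.002, -0.0], [-0.0, 0.002, -1.0]]
ft_force: [0.5, 0.1, -0.5]
gripper_width: 85.2
grasp_force: 0.0
obj 1841 [432.47216656  -7.79109566  55.00109125] [461.13420988  20.63843104  63.79071218]
obj 851 [427.88559309 -13.82342347  10.00625116] [465.97400126  24.80715005  44.99897794]
dish 4191 ((443.26177978515625, 78.10130310058594), 22.589086532592773)
small placed 0 0 0
t 7.50 pos [446.6   5.1 153.3] phi -0.1 w 85.5 gf 0.0 F [-0.   0.2 -0.1]
(446, 6, 46, 0) -> [0.001, 0.0, -0.002] [0.9, -0.8, 107.3] n=1.7
```

```bash
python3 -m creep '[[[0,0,0,1,0,50,1],[0,0,0,1,0,95,1],[0,0,0,1,0,107,1],[0,0,0,1,0,107,0.7],[0,0,0,1,0,107,0],[0,0,0,1,0,107,0],[0,0,0,1,0,107,0],[0,0,0,1,0,107,0],[0,0,0,1,0,107,0]]]' 50; python3 -c "
from h import *
rows((446,5,150,0),(640,-88.5,150,0))"
```

```text
t: 8.62
tool_pos: [446.5, 6.2, 46.7]
ee_rot: [[0.001, 1.0, 0.002], [1.0, -0.001, -0.0], [-0.0, 0.002, -1.0]]
ft_force: [-1.0, -0.1, 8.1]
gripper_width: 36.5
grasp_force: 49.1
t 8.62 pos [446.5   6.2  46.7] phi -0.1 w 36.5 gf 49.1 F [-1.  -0.1  8.1]
(446, 5, 150, 0) -> [0.002, 0.0, -0.001] [-1.2, -0.3, -103.3] n=1.7
(640, -88.5, 150, 0) -> [0.002, 0.0, -0.001] [-94.5, 193.9, -102.9] n=3.8
```

```bash
python3 -m creep '[[[0,0,0,0,0,-45,0],[0,0,0,0,0,-90,0],[0,0,0,-94.5,194,-95,0],[0,0,0,-94.5,194,-95,0],[0,0,0,-94.5,194,-95,0],[0,0,0,-94.5,194,-95,0],[0,0,0,-94.5,194,-95,0],[0,0,0,-94.5,194,-95,0],[0,0,0,-94.5,194,-95,0],[0,0,0,-94.5,194,-60,0],[0,0,0,-94.5,194,-35,0],[0,0,0,-94.5,194,-22,0],[0,0,0,-94.5,194,-14,0],[0,0,0,-94.5,194,-10,0],[0,0,0,-94.5,194,-7.5,0],[0,0,0,-94.5,194,-7.5,0]]]'; python3 -c "
from h import *
rows((640,-88.5,52.5,0))"
```

```text
t: 10.62
tool_pos: [639.8, -87.5, 54.2]
ee_rot: [[0.0, 1.0, 0.001], [1.0, -0.0, 0.0], [0.0, 0.001, -1.0]]
ft_force: [0.8, -0.4, -1.6]
gripper_width: 36.7
grasp_force: 50.9
t 10.62 pos [639.8 -87.5  54.2] phi -0.0 w 36.7 gf 50.9 F [ 0.8 -0.4 -1.6]
(640, -88.5, 52.5, 0) -> [0.001, -0.0, -0.0] [-1.0, 0.2, 1.7] n=0.0
```

```bash
python3 -m creep '[[[0,0,0,-1,0,0.6,0],[0,0,0,-1,0,1.2,0],[0,0,0,-1,0,1.8,0],[0,0,0,-1,0,2.1,0],[0,0,0,-1,0,2.1,0]]]'; python3 -c "
from h import *
rows((432,-158,150,5))"
```

```text
t: 11.25
tool_pos: [639.7, -88.7, 52.8]
ee_rot: [[0.0, 1.0, 0.001], [1.0, -0.0, -0.001], [-0.001, 0.001, -1.0]]
ft_force: [-3.1, 0.1, 5.8]
gripper_width: 36.6
grasp_force: 51.7
t 11.25 pos [639.7 -88.7  52.8] phi -0.0 w 36.6 gf 51.7 F [-3.1  0.1  5.8]
(432, -158, 150, 5) -> [0.001, 0.001, -0.087] [-69.4, -207.6, -97.3] n=3.8
```

```bash
python3 -m creep '[[[0,0,0,0,0,0,0.5],[0,0,0,0,0,0,0.7],[0,0,0,0,0,0,0.8],[0,0,0,0,0,0,0.8],[0,0,0,0,0,-20,0.8],[0,0,0,0,0,-70,0.9],[0,0,0,0,0,-102,1],[0,0,-0.087,-69.5,-207.5,-102,1],[0,0,-0.087,-69.5,-207.5,-102,1],[0,0,-0.087,-69.5,-207.5,-102,1],[0,0,-0.087,-69.5,-207.5,-102,1],[0,0,-0.087,-69.5,-207.5,-102,1],[0,0,-0.087,-69.5,-207.5,-102,1],[0,0,-0.087,-69.5,-207.5,-102,1]]]' 40; python3 - <<'E'
from h import *
p,d,P=wrist(); cv2.imwrite('pics/w4.png',p)
x,y,z=np.moveaxis(P,-1,0)
m=(np.hypot(x-432,y+158)<36)&(z>44)&(z<60); q=P[m]; print('cube',len(q),cv2.minAreaRect(q[:,:2].astype(np.float32)),q[:,2].max())
for c in((640,-88.5),(647,-172)):
    m=(np.hypot(x-c[0],y-c[1])<25)&(z>30)&(z<75); q=P[m]; print('placed',len(q),(q.min(0),q.max(0)) if len(q) else 0)
rows((432,-158,43,5))
E
```

```text
t: 13.0
tool_pos: [433.9, -157.3, 154.1]
ee_rot: [[-0.088, 0.996, 0.003], [0.996, 0.088, 0.0], [0.0, 0.003, -1.0]]
ft_force: [0.3, 0.6, -0.2]
gripper_width: 85.5
grasp_force: 0.0
cube 4331 ((433.3757629394531, -157.9383544921875), (40.11764144897461, 40.32809829711914), 7.74354887008667) 51.535684505238095
placed 9 (array([ 622.41228739, -100.75912107,   30.04784361]), array([625.13760946, -91.72002661,  30.7541695 ]))
placed 825 (array([ 631.2832901 , -184.91437514,   30.00571694]), array([ 644.73995879, -158.08757159,   53.06387755]))
t 13.05 pos [ 433.5 -157.3  153.9] phi 5.0 w 85.5 gf 0.0 F [-0.8 -0.  -0.5]
(432, -158, 43, 5) -> [0.002, -0.0, 0.001] [-0.6, -1.8, 110.9] n=1.8
```

View pics/w4.png

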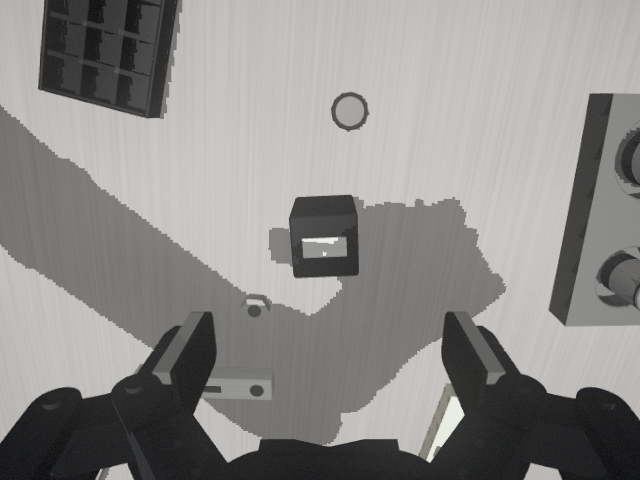

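The view shows both objectives standing in their wells at (625,160) and (622,275). Cube B is at (325,242) between the fingers. I grip it.

```bash
python3 -m creep '[[[0,0,-0.04,-0.5,0,50,1],[0,0,-0.04,-0.5,0,95,1],[0,0,-0.04,-0.5,0,111,1],[0,0,-0.04,-0.5,0,111,0.7],[0,0,-0.04,-0.5,0,111,0],[0,0,-0.04,-0.5,0,111,0],[0,0,-0.04,-0.5,0,111,0],[0,0,-0.04,-0.5,0,111,0],[0,0,-0.04,-0.5,0,111,0]]]' 40; python3 -c "
from h import *
rows((433,-158,140,8),(565.6,-388,140,-6))"
```

```text
t: 14.18
tool_pos: [432.7, -158.6, 43.6]
ee_rot: [[-0.126, 0.992, 0.002], [0.992, 0.126, -0.0], [-0.0, 0.002, -1.0]]
ft_force: [-0.5, 0.4, 6.9]
gripper_width: 39.2
grasp_force: 41.3
t 14.18 pos [ 432.7 -158.6   43.6] phi 7.3 w 39.2 gf 41.3 F [-0.5  0.4  6.9]
(433, -158, 140, 8) -> [0.002, 0.0, -0.013] [0.5, 0.5, -96.4] n=1.5
(565.6, -388, 140, -6) -> [0.002, 0.0, 0.231] [-244.4, 103.0, -96.1] n=4.5
```

Now I hover above the far bay (y=-32 side) and refine the tray with the wrist camera.

```bash
python3 -m creep '[[[0,0,0,0,0,-45,0],[0,0,0,0,0,-90,0],[0,0,0.231,-244.5,103,-96,0],[0,0,0.231,-244.5,103,-96,0],[0,0,0.231,-244.5,103,-96,0],[0,0,0.231,-244.5,103,-96,0],[0,0,0.231,-244.5,103,-96,0],[0,0,0.231,-244.5,103,-96,0],[0,0,0.231,-244.5,103,-96,0],[0,0,0.231,-244.5,103,-96,0]]]'; python3 - <<'E'
from h import *
p,d,P=wrist(); cv2.imwrite('pics/w5.png',p); np.save('w5.npy',P)
x,y,z=np.moveaxis(P,-1,0)
m=(abs(x-569)<55)&(abs(y+356)<90)&(z>12)&(z<20); print(m.sum(),cv2.minAreaRect(P[m][:,:2].astype(np.float32)),np.median(z[m]), P[m].min(0),P[m].max(0))
rows((565.6,-388,48,-6))
E
```

```text
t: 15.42
tool_pos: [564.9, -386.4, 138.8]
ee_rot: [[0.102, 0.995, -0.001], [0.995, -0.102, 0.001], [0.001, -0.001, -1.0]]
ft_force: [0.0, -0.6, -2.1]
gripper_width: 39.5
grasp_force: 41.3
4311 ((571.6524658203125, -351.70831298828125), (121.07574462890625, 68.66226196289062), 83.09757995605469) 15.209202224274122 [ 530.31254078 -415.1342026    12.00937726] [ 612.49887084 -287.57906686   18.29799769]
t 15.47 pos [ 565.  -386.8  138.9] phi -5.8 w 39.2 gf 41.3 F [-0.  -0.1 -0.2]
(565.6, -388, 48, -6) -> [-0.001, -0.0, 0.003] [-1.2, 0.8, 90.9] n=1.5
```

View pics/w5.png

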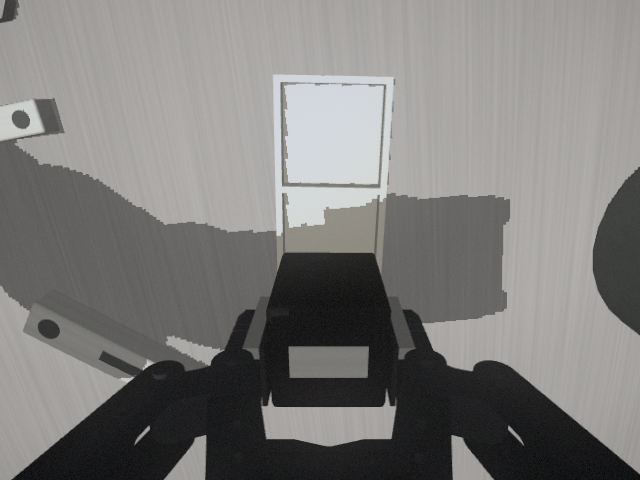

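The cube is held straight over the tray, whose far bay is visible at (335,133). The refined tray is centred at about (571,-357), yaw -6.9°, so the target bay is (567,-389). I lower the cube.

```bash
python3 -m creep '[[[0,0,0.015,-2,2,0,0],[0,0,0.015,-2,2,40,0],[0,0,0.015,-2,2,62,0],[0,0,0.015,-2,2,75,0],[0,0,0.015,-2,2,82,0],[0,0,0.015,-2,2,86,0],[0,0,0.015,-2,2,88.5,0],[0,0,0.015,-2,2,88.5,0]]]'; python3 -c "
from h import *
rows((567,-388.8,47.5,-6.9))"
```

```text
t: 16.48
tool_pos: [567.2, -390.3, 50.5]
ee_rot: [[0.119, 0.993, 0.0], [0.993, -0.119, -0.0], [-0.0, 0.001, -1.0]]
ft_force: [-0.2, -0.8, -1.1]
gripper_width: 39.5
grasp_force: 41.3
t 16.48 pos [ 567.2 -390.3   50.5] phi -6.8 w 39.5 gf 41.3 F [-0.2 -0.8 -1.1]
(567, -388.8, 47.5, -6.9) -> [0.001, 0.0, 0.001] [1.5, -0.4, 3.0] n=0.1
```

```bash
python3 -m creep '[[[0,0,0,1.5,0,1,0],[0,0,0,1.5,0,2,0],[0,0,0,1.5,0,2.6,0],[0,0,0,1.5,0,3.1,0],[0,0,0,1.5,0,3.3,0],[0,0,0,1.5,0,3.3,0]]]'; python3 -c "
from h import *
rows((434.5,148.5,155,-9))"
```

```text
t: 17.23
tool_pos: [567.2, -388.6, 47.7]
ee_rot: [[0.119, 0.993, 0.0], [0.993, -0.119, -0.0], [-0.0, 0.0, -1.0]]
ft_force: [-2.0, 0.8, 6.2]
gripper_width: 39.2
grasp_force: 42.1
t 17.23 pos [ 567.2 -388.6   47.7] phi -6.8 w 39.2 gf 42.1 F [-2.   0.8  6.2]
(434.5, 148.5, 155, -9) -> [0.0, 0.0, 0.038] [517.6, -195.6, -107.4] n=9.0
```

```bash
python3 -m creep '[[[0,0,0,0,0,0,0.55],[0,0,0,0,0,0,0.7],[0,0,0,0,0,0,0.8],[0,0,0,0,0,0,0.8],[0,0,0,0,0,-20,0.8],[0,0,0,0,0,-65,0.9],[0,0,0,0,0,-107,1],[0,0,0.038,517.5,-195.5,-107,1],[0,0,0.038,517.5,-195.5,-107,1],[0,0,0.038,517.5,-195.5,-107,1],[0,0,0.038,517.5,-195.5,-107,1],[0,0,0.038,517.5,-195.5,-107,1],[0,0,0.038,517.5,-195.5,-107,1],[0,0,0.038,517.5,-195.5,-107,1],[0,0,0.038,517.5,-195.5,-107,1],[0,0,0.038,517.5,-195.5,-107,1],[0,0,0.038,517.5,-195.5,-107,1],[0,0,0.038,517.5,-195.5,-107,1],[0,0,0.038,517.5,-195.5,-107,1],[0,0,0.038,517.5,-195.5,-107,1]]]' 40; python3 - <<'E'
from h import *
p,d,P=wrist(); cv2.imwrite('pics/w6.png',p)
x,y,z=np.moveaxis(P,-1,0)
m=(np.hypot(x-434,y-148)<36)&(z>44)&(z<60); q=P[m]; print('cube',len(q),cv2.minAreaRect(q[:,:2].astype(np.float32)),q[:,2].max())
m=(np.hypot(x-443,y-78)<30)&(z>5)&(z<20); q=P[m]; print('dish',len(q),cv2.minEnclosingCircle(q[:,:2].astype(np.float32)))
rows((434,148,43.5,-9))
E
```

```text
t: 19.73
tool_pos: [434.9, 147.0, 154.0]
ee_rot: [[0.159, 0.987, 0.0], [0.987, -0.159, -0.001], [-0.0, 0.0, -1.0]]
ft_force: [0.6, -0.1, -0.4]
gripper_width: 85.7
grasp_force: 0.0
cube 4362 ((435.58746337890625, 148.71726989746094), (40.094913482666016, 40.1720085144043), 81.64954376220703) 51.929082380626795
dish 2647 ((443.2427673339844, 78.04243469238281), 22.803361892700195)
t 19.77 pos [434.8 147.2 153.9] phi -9.1 w 85.4 gf 0.0 F [ 0.3 -0.5 -0.2]
(434, 148, 43.5, -9) -> [0.0, 0.0, -0.002] [0.7, -1.0, 110.4] n=1.8
```

```bash
python3 -m creep '[[[0,0,-0.01,1.5,0.5,50,1],[0,0,-0.01,1.5,0.5,95,1],[0,0,-0.01,1.5,0.5,110.5,1],[0,0,-0.01,1.5,0.5,110.5,0.7],[0,0,-0.01,1.5,0.5,110.5,0],[0,0,-0.01,1.5,0.5,110.5,0],[0,0,-0.01,1.5,0.5,110.5,0],[0,0,-0.01,1.5,0.5,110.5,0],[0,0,-0.01,1.5,0.5,110.5,0]]]' 40; python3 -c "
from h import *
rows((435,148,150,-9),(574.8,-325.2,150,-6.9))"
```

```text
t: 20.9
tool_pos: [435.7, 149.7, 44.4]
ee_rot: [[0.147, 0.989, 0.002], [0.989, -0.147, 0.001], [0.001, 0.001, -1.0]]
ft_force: [-0.5, -0.3, 6.6]
gripper_width: 39.4
grasp_force: 41.4
t 20.90 pos [435.7 149.7  44.4] phi -8.5 w 39.4 gf 41.4 F [-0.5 -0.3  6.6]
(435, 148, 150, -9) -> [0.001, -0.001, 0.009] [-1.7, -0.3, -105.7] n=1.7
(574.8, -325.2, 150, -6.9) -> [0.001, -0.001, -0.027] [-449.2, 207.6, -105.8] n=8.1
```

```bash
python3 -m creep '[[[0,0,0,0,0,-45,0],[0,0,0,0,0,-95,0],[0,0,-0.027,-449,207.5,-106,0],[0,0,-0.027,-449,207.5,-106,0],[0,0,-0.027,-449,207.5,-106,0],[0,0,-0.027,-449,207.5,-106,0],[0,0,-0.027,-449,207.5,-106,0],[0,0,-0.027,-449,207.5,-106,0],[0,0,-0.027,-449,207.5,-106,0],[0,0,-0.027,-449,207.5,-106,0],[0,0,-0.027,-449,207.5,-106,0],[0,0,-0.027,-449,207.5,-106,0],[0,0,-0.027,-449,207.5,-106,0],[0,0,-0.027,-449,207.5,-80,0],[0,0,-0.027,-449,207.5,-45,0],[0,0,-0.027,-449,207.5,-30,0],[0,0,-0.027,-449,207.5,-30,0]]]'; python3 - <<'E'
from h import *
p,d=imaging.capture('side'); P=cloud('side',d); cv2.imwrite('pics/s2.png',p)
cv2.imwrite('pics/s2c.png',cv2.resize(p[120:280,160:400],None,fx=3.3,fy=3.3))
rows((574.8,-325.2,48.4,-6.9))
E
```

```text
t: 23.02
tool_pos: [574.3, -323.8, 72.7]
ee_rot: [[0.118, 0.993, -0.002], [0.993, -0.118, 0.001], [0.001, -0.002, -1.0]]
ft_force: [-0.4, -0.6, -0.8]
gripper_width: 39.2
grasp_force: 41.0
t 23.07 pos [ 575.2 -324.1   73.9] phi -6.8 w 39.3 gf 41.0 F [ 0.5 -0.6 -0.2]
(574.8, -325.2, 48.4, -6.9) -> [0.0, -0.0, 0.001] [-1.1, -0.3, 25.5] n=0.4
```

View pics/s2c.png

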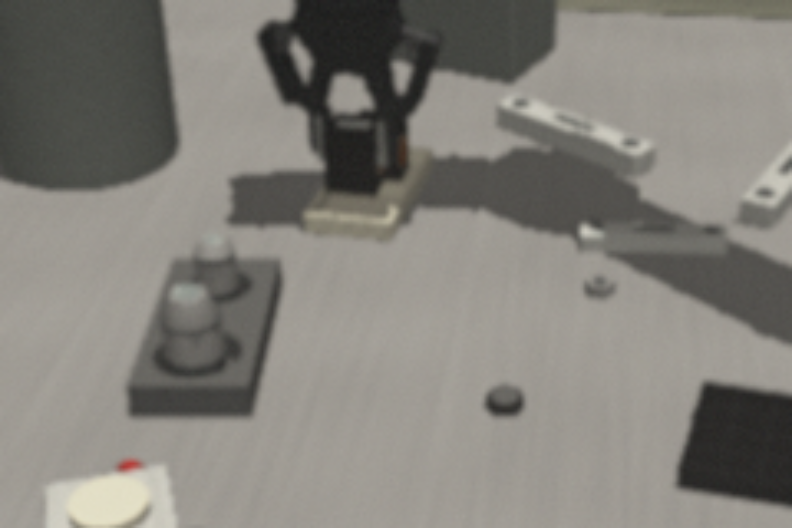

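The crop shows both objectives upright in their wells at (190,330) and (215,265). The held cube hangs at (353,155) over the near bay. I lower it.

```bash
python3 -m creep '[[[0,0,0,-1,-0.3,10,0],[0,0,0,-1,-0.3,16,0],[0,0,0,-1,-0.3,20,0],[0,0,0,-1,-0.3,22,0],[0,0,0,-1,-0.3,23.5,0],[0,0,0,-1,-0.3,24.5,0],[0,0,0,-1,-0.3,25,0],[0,0,0,-1,-0.3,25,0]]]'; python3 -c "
from h import *
rows((574.8,-325.2,48.4,-6.9),(346.5,-298,150,-87))"
```

```text
t: 24.08
tool_pos: [574.4, -325.8, 48.5]
ee_rot: [[0.12, 0.993, 0.0], [0.993, -0.12, -0.0], [0.0, 0.0, -1.0]]
ft_force: [-0.5, -0.0, 0.1]
gripper_width: 39.2
grasp_force: 41.1
t 24.07 pos [ 574.4 -325.8   48.5] phi -6.9 w 39.2 gf 41.1 F [-0.5 -0.   0.1]
(574.8, -325.2, 48.4, -6.9) -> [0.0, -0.0, 0.0] [0.6, 0.3, 0.1] n=0.0
(346.5, -298, 150, -87) -> [0.0, -0.0, 1.398] [0.3, -229.5, -101.5] n=7.5
```

```bash
python3 -m creep '[[[0,0,0,0.5,0.3,0.5,0],[0,0,0,0.5,0.3,1,0],[0,0,0,0.5,0.3,1,0.55],[0,0,0,0.5,0.3,1,0.7],[0,0,0,0.5,0.3,1,0.8],[0,0,0,0.5,0.3,1,0.8],[0,0,0,0,0,-20,0.8],[0,0,0,0,0,-65,0.9],[0,0,0,0,0,-107,1],[0,0,1.398,0.3,-229.5,-107,1],[0,0,1.398,0.3,-229.5,-107,1],[0,0,1.398,0.3,-229.5,-107,1],[0,0,1.398,0.3,-229.5,-107,1],[0,0,1.398,0.3,-229.5,-107,1],[0,0,1.398,0.3,-229.5,-107,1],[0,0,1.398,0.3,-229.5,-107,1],[0,0,1.398,0.3,-229.5,-107,1],[0,0,1.398,0.3,-229.5,-107,1],[0,0,1.398,0.3,-229.5,-107,1],[0,0,1.398,0.3,-229.5,-107,1]]]' 40; python3 - <<'E'
from h import *
p,d,P=wrist(); cv2.imwrite('pics/w7.png',p)
x,y,z=np.moveaxis(P,-1,0)
m=(abs(x-347)<75)&(abs(y+298)<40)&(z>10)&(z<22); q=P[m]; print('bar',len(q),cv2.minAreaRect(q[:,:2].astype(np.float32)),np.median(q[:,2]))
rows((346.5,-298,29,-87))
E
```

```text
t: 26.58
tool_pos: [346.6, -298.0, 155.6]
ee_rot: [[0.999, 0.054, 0.0], [0.054, -0.999, 0.0], [0.0, 0.0, -1.0]]
ft_force: [-0.4, 0.4, -0.5]
gripper_width: 85.5
grasp_force: 0.0
bar 4629 ((348.2936706542969, -297.0972900390625), (110.30742645263672, 20.05232810974121), 3.1557929515838623) 15.280249571847492
t 26.62 pos [ 346.5 -298.   155.5] phi -86.9 w 85.2 gf 0.0 F [-0.1  0.5  0.8]
(346.5, -298, 29, -87) -> [-0.0, -0.0, 0.001] [-0.1, -0.0, 126.5] n=2.0
```

View pics/w7.png

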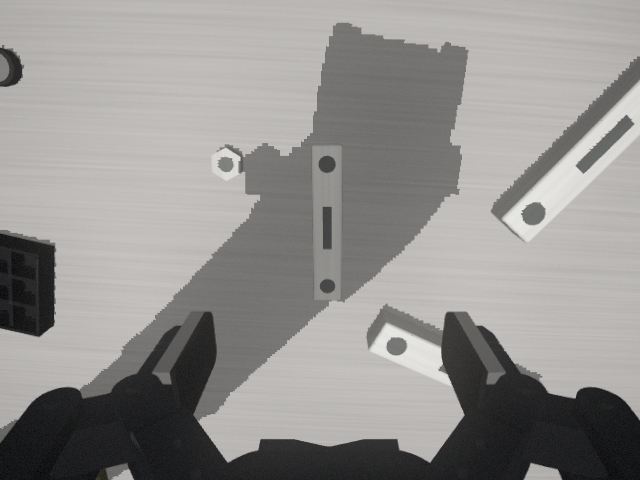

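The view shows the clamp bar at (327,222), centred between the fingers and measuring 110×20 mm. The other bars, at (400,345) and (570,160), are clear of the fingers. I grip it.

```bash
python3 -m creep '[[[0,0,0,1.8,-0.9,60,1],[0,0,0,1.8,-0.9,108,1],[0,0,0,1.8,-0.9,122,1],[0,0,0,1.8,-0.9,126,0.7],[0,0,0,1.8,-0.9,126,0.4],[0,0,0,1.8,-0.9,126,0],[0,0,0,1.8,-0.9,126,0],[0,0,0,1.8,-0.9,126,0],[0,0,0,1.8,-0.9,126,0],[0,0,0,1.8,-0.9,126,0]]]' 40; python3 -c "
from h import *
rows((348,-297,150,-87),(551,352,150,3))"
```

```text
t: 27.88
tool_pos: [348.4, -297.1, 29.5]
ee_rot: [[0.999, 0.053, 0.0], [0.053, -0.999, -0.0], [0.0, 0.0, -1.0]]
ft_force: [1.0, 0.1, 2.0]
gripper_width: 19.3
grasp_force: 39.7
t 27.88 pos [ 348.4 -297.1   29.5] phi -87.0 w 19.3 gf 39.7 F [1.  0.1 2. ]
(348, -297, 150, -87) -> [0.0, -0.0, 0.0] [-0.3, -0.1, -120.5] n=1.9
(551, 352, 150, 3) -> [0.0, -0.0, -1.57] [236.6, -637.5, -120.5] n=11.0
```

```bash
python3 -m creep '[[[0,0,0,0,0,-50,0],[0,0,0,0,0,-110,0],[0,0,-1.57,236.5,-637.5,-120.5,0],[0,0,-1.57,236.5,-637.5,-120.5,0],[0,0,-1.57,236.5,-637.5,-120.5,0],[0,0,-1.57,236.5,-637.5,-120.5,0],[0,0,-1.57,236.5,-637.5,-120.5,0],[0,0,-1.57,236.5,-637.5,-120.5,0],[0,0,-1.57,236.5,-637.5,-120.5,0],[0,0,-1.57,236.5,-637.5,-120.5,0],[0,0,-1.57,236.5,-637.5,-120.5,0],[0,0,-1.57,236.5,-637.5,-120.5,0],[0,0,-1.57,236.5,-637.5,-120.5,0],[0,0,-1.57,236.5,-637.5,-120.5,0],[0,0,-1.57,236.5,-637.5,-120.5,0],[0,0,-1.57,236.5,-637.5,-120.5,0]]]'; python3 - <<'E'
from h import *
p,d,P=wrist(); cv2.imwrite('pics/w8.png',p)
x,y,z=np.moveaxis(P,-1,0); D=np.hypot(x-551,y-352)<85
for lo,hi in((3,9),(30,42)):
    m=D&(z>lo)&(z<hi); q=P[m]; print(lo,len(q),cv2.minAreaRect(q[:,:2].astype(np.float32)),np.median(q[:,2]))
q=P[D&(z>30)&(z<42)]
print('prongs',[ (len(w),w.mean(0).round(1).tolist()) for sx in (1,-1) for sy in (1,-1) for w in [q[((q[:,0]-551)*sx>0)&((q[:,1]-352)*sy>0)]]])
rows((551,352,54,3))
E
```

```text
t: 29.88
tool_pos: [550.9, 349.9, 149.3]
ee_rot: [[-0.051, 0.999, -0.001], [0.999, 0.051, -0.002], [-0.002, -0.001, -1.0]]
ft_force: [0.9, 0.3, -0.6]
gripper_width: 18.7
grasp_force: 39.5
3 6472 ((552.4360961914062, 352.11138916015625), (70.32625579833984, 100.6339340209961), 2.9465882778167725) 5.237982732159367
30 745 ((552.3275146484375, 353.2330627441406), (52.06955337524414, 82.6416015625), 3.1649649143218994) 36.94242595589597
prongs [(235, [572.1, 391.7, 36.7]), (137, [576.1, 318.2, 35.7]), (233, [528.7, 389.5, 36.5]), (140, [532.4, 315.8, 35.5])]
t 29.93 pos [551.  350.1 149.5] phi 2.9 w 18.7 gf 39.5 F [-0.5  0.2 -0.5]
(551, 352, 54, 3) -> [-0.0, 0.002, -0.002] [2.1, 0.1, 95.5] n=1.5
```

View pics/w8.png

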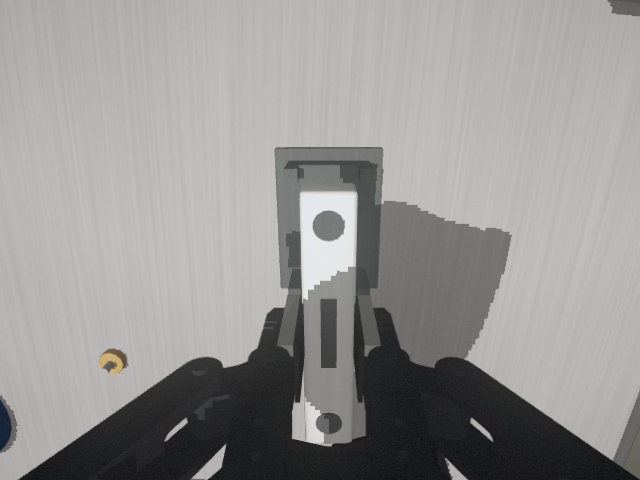

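The bar is gripped at mid-length and aligned over the cradle. The cradle is at (552.4,352.3), yaw 3°, with its far fork at (330,165). I lower the bar.

```bash
python3 -m creep '[[[0,0,0,0.5,1.5,0,0],[0,0,0,0.5,1.5,0,0],[0,0,0,0.5,1.5,45,0],[0,0,0,0.5,1.5,70,0],[0,0,0,0.5,1.5,82,0],[0,0,0,0.5,1.5,88,0],[0,0,0,0.5,1.5,92,0],[0,0,0,0.5,1.5,94,0],[0,0,0,0.5,1.5,94,0]]]'; python3 -c "
from h import *
rows((552.4,352.3,53.5,3))"
```

```text
t: 31.05
tool_pos: [552.4, 352.9, 56.4]
ee_rot: [[-0.052, 0.999, 0.001], [0.999, 0.052, 0.0], [0.0, 0.001, -1.0]]
ft_force: [0.2, 0.5, -0.6]
gripper_width: 19.0
grasp_force: 39.5
t 31.05 pos [552.4 352.9  56.4] phi 3.0 w 19.0 gf 39.5 F [ 0.2  0.5 -0.6]
(552.4, 352.3, 53.5, 3) -> [0.001, -0.0, -0.0] [-0.6, -0.0, 2.9] n=0.0
```

```bash
python3 -m creep '[[[0,0,0,-0.5,0,1,0],[0,0,0,-0.5,0,1.8,0],[0,0,0,-0.5,0,2.5,0],[0,0,0,-0.5,0,3,0],[0,0,0,-0.5,0,3.2,0],[0,0,0,-0.5,0,3.2,0]]]'
```

```text
t: 31.8
tool_pos: [552.3, 352.2, 53.6]
ee_rot: [[-0.052, 0.999, 0.0], [0.999, 0.052, -0.0], [-0.0, 0.0, -1.0]]
ft_force: [-0.8, -1.3, 5.7]
gripper_width: 19.1
grasp_force: 40.3
```

```bash
python3 -m creep '[[[0,0,0,0,0,0,0.3],[0,0,0,0,0,0,0.45],[0,0,0,0,0,0,0.55],[0,0,0,0,0,0,0.55],[0,0,0,0,0,-25,0.55],[0,0,0,0,0,-75,0.6],[0,0,0,0,0,-130,0.6],[0,0,0,0,0,-190,0.6],[0,0,0,150,0,-190,0.6],[0,0,0,150,0,-190,0.6],[0,0,0,150,0,-190,0.6],[0,0,0,150,0,-190,0.6],[0,0,0,150,0,-190,0.6]]]'; python3 - <<'E'
from h import *
for n in('scene','side'):
    p,d=imaging.capture(n); P=cloud(n,d); x,y,z=np.moveaxis(P,-1,0)
    cv2.imwrite(f'pics/{n}9.png',p)
    for nm,c,r,lo,hi in(('L',(640,-88.5),24,40,90),('S',(647,-172),20,40,90),('cB',(567,-389),30,46,80),('cA',(575,-325),30,46,80),('bar',(552.4,352.3),60,39.5,60),('dish',(443,78),30,6,20),('stage',(621,124),50,72,90)):
        q=P[(np.hypot(x-c[0],y-c[1])<r)&(z>lo)&(z<hi)]
        if len(q)>4: print(n,nm,len(q),'rect',[np.round(v,1) for v in cv2.minAreaRect(q[:,:2].astype(np.float32))],'ztop',np.percentile(q[:,2],95).round(1),q[:,2].max().round(1))
p=cv2.imread('pics/side9.png'); q=cv2.imread('pics/scene9.png')
cv2.imwrite('pics/fin.png',np.vstack([cv2.resize(p[120:260,170:420],(800,300)),np.hstack([cv2.resize(p[350:480,130:280],(400,300)),cv2.resize(q[180:380,210:480],(400,300))])]))
E
```

```text
t: 33.42
tool_pos: [545.2, 500.8, 243.7]
ee_rot: [[-0.051, 0.999, 0.001], [0.999, 0.051, -0.0], [-0.0, 0.001, -1.0]]
ft_force: [1.5, -1.0, 0.2]
gripper_width: 51.1
grasp_force: 0.0
scene L 249 rect [array([641.4, -93.9]), array([33.2, 32. ]), np.float64(37.0)] ztop 70.6 73.5
scene S 154 rect [array([ 647.1, -174. ]), array([26.5, 23.5]), np.float64(57.3)] ztop 63.0 64.0
scene cB 382 rect [array([ 566.8, -389.3]), array([41.8, 42.3]), np.float64(81.4)] ztop 56.5 58.7
scene cA 359 rect [array([ 573.9, -328.2]), array([41.8, 42.8]), np.float64(82.2)] ztop 56.7 58.2
scene bar 113 rect [array([551.6, 348.1]), array([ 49.9, 107.6]), np.float64(2.4)] ztop 42.9 44.6
scene dish 157 rect [array([441.2,  78.2]), array([42.1, 47.2]), np.float64(37.4)] ztop 16.5 17.7
scene stage 153 rect [array([622.9, 121.2]), array([62. , 56.4]), np.float64(16.1)] ztop 77.9 79.4
side L 294 rect [array([639.7, -84.7]), array([31.6, 35.6]), np.float64(82.7)] ztop 69.1 70.1
side S 133 rect [array([ 644.6, -167.1]), array([25.6, 21.6]), np.float64(41.4)] ztop 60.5 61.2
side cB 141 rect [array([ 567.5, -385.9]), array([43.5, 41. ]), np.float64(83.1)] ztop 55.1 56.2
side cA 160 rect [array([ 574.2, -323.7]), array([44.5, 39.6]), np.float64(83.7)] ztop 55.4 56.2
side bar 1243 rect [array([551.1, 351.3]), array([ 51. , 110.9]), np.float64(4.0)] ztop 42.6 44.0
side dish 392 rect [array([441.3,  78.8]), array([44.6, 43.1]), np.float64(59.8)] ztop 15.0 16.2
side stage 442 rect [array([620.5, 126.3]), array([58.7, 63.2]), np.float64(22.8)] ztop 78.4 79.7
```

View pics/fin.png

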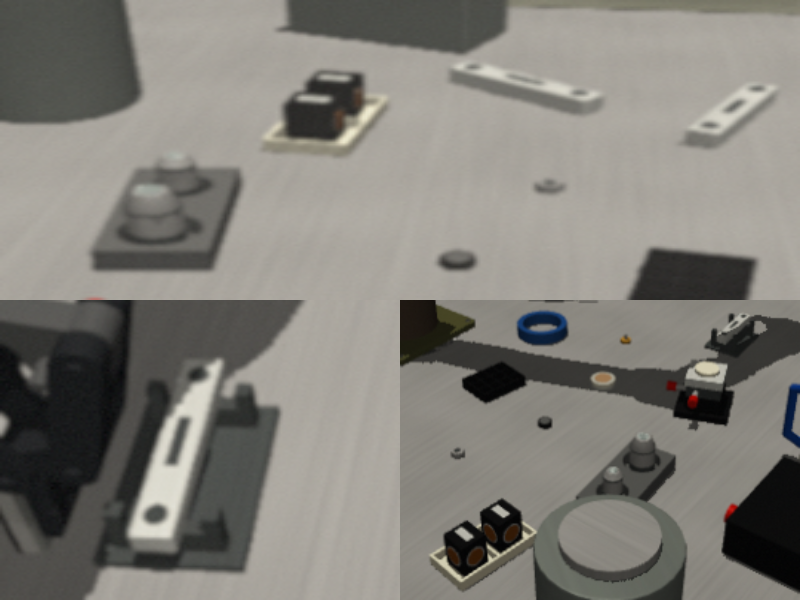

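The final view shows everything in place. The objectives stand upright in their wells (top left, (155,210) and (177,170)). The cubes are in both bays at (315,115) and (335,92). The bar lies across both forks (lower left, (175,460)). The measured heights match seated parts, and the dish and stage have not moved.

```bash
python3 -c "
from bench import bot
print(bot.job_done())"
```

```text
the job is handed in; nothing more can be done
None
```

I handed the job in at about 33.5 s: both objectives are in their wells, a cube is in each tray bay and the clamp bar lies across both forks, with the dish and stage unmoved as far as the final camera check shows; no verdict was returned.

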